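# Put the chisel and file away, then tip the offcuts

## Task

Tidy the bench: stand the chisel (it lies in the tray among the offcuts) and the file upright in the steel cups, one in each, blades down and handles up; they may lean on the rim. Only then lift the tray by its tongue to tip the offcuts into the scrap bin, and lower the tray back to level without letting it drop. Leave the masking tape, tape measure, glue bottle and the two blocks on the bench where they are.

Things in the scene. Friction and masses are not known exactly. Their poses are not given: they have to be found in the camera images.
- chisel: Wood chisel lying in the tray, 175 long: octagonal wooden handle 100 long, 25 across flats, then a steel blade 75 x 16 x 5 on the same axis. 0.1 to 0.17 kg, balance point 39 from the origin towards the tip. Origin on the axis at mid-handle (12.5 above what it lies on); +x points along the axis to the butt end, which points roughly away from the robot; z up as it lies
- file: Flat file lying on the bench, 190 long: octagonal wooden handle 108 long, 25 across flats, then a steel blade 82 x 22 x 6 on the same axis. 0.12 to 0.2 kg, balance point 45 from the origin towards the tip. Origin on the axis at mid-handle (12.5 above the bench); +x points along the axis to the butt end, which points roughly away from the robot; z up as it lies
- chisel_tip (a point): Middle of the chisel's cutting edge, 125 from the origin of the chisel along its -x
- file_tip (a point): Middle of the free end of the file's blade, 136 from the origin of the file along its -x
- cup_left (a point): Centre of the inner floor of the left (+y) of two equal upright steel cups on a fixed board 100 x 220 x 12, 120 between cup centres. Cup: inner diameter 70, outer 76, floor 16 above the bench, rim 86 above this point (102 above the bench). z is up; y runs from the right cup to the left one. A tool left in a cup leans on its rim by up to 30 degrees
- cup_right (a point): The same point of the right cup
- bin: Fixed plywood scrap bin with a tipping tray hinged to it. Origin on the bench under the middle of the hinge; x along the hinge, y from the hinge to the tray (the bin is on the -y side), z up
- bin_in (a point): Centre of the bin's inner floor (8 above the bench), axes as bin. Inside: 254 along x, y from -92 to +92 about this point; wall under the hinge 68 high, back board 170 high, side boards 68 high and 170 high in their rear half
- tray_floor (a point): Middle of the tray's floor, top side, 90 from the hinge, 78 above the bench when level. Floor 266 (bin x) x 180 (from the hinge out); rims 26 above the floor on three sides (inner width 254, rim opposite the hinge from 174 to 180), no rim along the hinge. Rests on two posts. Moves with the tray
- tray (a joint): Tilt of the tray in rad about the hinge, which lies along the bin's x, 74 above the bench: 0 = level, on its posts; up to 1.3. Grows as the tongue is lifted. Hinge nearly free: the tray (0.45 kg plus what lies on it) falls back if let go. The offcuts slide off by about 1.1
- tray_grip (a point): Middle of the grip on the tray's dark wooden tongue: a bar 20 wide (bin x) and 18 thick, jutting 62 out from the middle of the rim opposite the hinge, away from the bin. This point is on its axis 35 outside the rim, 215 from the hinge and 12 above it. Moves with the tray
- offcut_block: Loose wood offcut in the tray, 46 x 40 x 36 high, origin under its centre as it lies
- offcut_round: Loose standing dowel stub in the tray, diameter 36, height 44, origin under its centre
- offcut_batten: Loose short batten in the tray, 64 x 30 x 24 high, origin under its centre as it lies. The three offcuts lie in a row along the hinge side of the tray, 35 from the hinge, in any order
- masking_tape: Loose ring of pale paper masking tape lying flat, outer diameter 100, height 25. Bystander, not to be disturbed
- tape_measure: Loose black tape measure, 70 x 38 x 66 high. Bystander, not to be disturbed
- glue: Loose white glue bottle, diameter 60, height 170. Bystander, not to be disturbed
- stop_block: Loose plain wooden block, 120 x 50 x 45 high. Bystander, not to be disturbed
- glass_paper_block: Loose cork sanding block, 110 x 65 x 30 high. Bystander, not to be disturbed
Mind the look-alikes: they are no part of the job. Leave any blue look-alike of the chisel alone. What is shaped like the offcut_batten but black or orange is not meant.

How it is judged (in metres and radians):
On the way, in this order (a step that is already met when the one before it is completed fails the run):
1. chisel and file both stand in the cups, one in each, blade down ((((horizontal distance between chisel_tip and cup_left below 0.04 m and z of chisel_tip in the frame of cup_left below 0.02 m and angle between chisel's own x axis and vertical below 0.65 rad) and (horizontal distance between file_tip and cup_right below 0.04 m and z of file_tip in the frame of cup_right below 0.02 m and angle between file's own x axis and vertical below 0.65 rad)) or ((horizontal distance between chisel_tip and cup_right below 0.04 m and z of chisel_tip in the frame of cup_right below 0.02 m and angle between chisel's own x axis and vertical below 0.65 rad) and (horizontal distance between file_tip and cup_left below 0.04 m and z of file_tip in the frame of cup_left below 0.02 m and angle between file's own x axis and vertical below 0.65 rad)))), for 0.2 s.
2. the tray is tipped up (above 0.8 rad) with the tools still in the cups ((((horizontal distance between chisel_tip and cup_left below 0.04 m and z of chisel_tip in the frame of cup_left below 0.02 m and angle between chisel's own x axis and vertical below 0.65 rad) and (horizontal distance between file_tip and cup_right below 0.04 m and z of file_tip in the frame of cup_right below 0.02 m and angle between file's own x axis and vertical below 0.65 rad)) or ((horizontal distance between chisel_tip and cup_right below 0.04 m and z of chisel_tip in the frame of cup_right below 0.02 m and angle between chisel's own x axis and vertical below 0.65 rad) and (horizontal distance between file_tip and cup_left below 0.04 m and z of file_tip in the frame of cup_left below 0.02 m and angle between file's own x axis and vertical below 0.65 rad))) and value of joint tray above 0.8 rad), for 0.1 s.
At the end, for the whole second after the job is handed in: Chisel and file stand one in each cup, handle up: tip within 40 mm of the cup axis and under 20 mm above its floor, leaning less than 0.65 rad; the three offcuts lie inside the bin, less than 95 mm above the bench; tray down (below 0.06 rad); all at rest ((((horizontal distance between chisel_tip and cup_left below 0.04 m and z of chisel_tip in the frame of cup_left below 0.02 m and angle between chisel's own x axis and vertical below 0.65 rad) and (horizontal distance between file_tip and cup_right below 0.04 m and z of file_tip in the frame of cup_right below 0.02 m and angle between file's own x axis and vertical below 0.65 rad)) or ((horizontal distance between chisel_tip and cup_right below 0.04 m and z of chisel_tip in the frame of cup_right below 0.02 m and angle between chisel's own x axis and vertical below 0.65 rad) and (horizontal distance between file_tip and cup_left below 0.04 m and z of file_tip in the frame of cup_left below 0.02 m and angle between file's own x axis and vertical below 0.65 rad))) and x of offcut_block in the frame of bin_in between -0.14 and 0.14 m and y of offcut_block in the frame of bin_in between -0.1 and 0.1 m and height (world z) of each of offcut_block, offcut_round, offcut_batten below 0.095 m and x of offcut_round in the frame of bin_in between -0.14 and 0.14 m and y of offcut_round in the frame of bin_in between -0.1 and 0.1 m and x of offcut_batten in the frame of bin_in between -0.14 and 0.14 m and y of offcut_batten in the frame of bin_in between -0.1 and 0.1 m and value of joint tray below 0.06 rad and linear speed of each of chisel, file, offcut_block, offcut_round, offcut_batten below 0.03 m/s); the robot touches nothing.
It fails at once if a bystander is moved by more than 30 mm (distance of any of masking_tape, tape_measure, glue, stop_block, glass_paper_block from where it was at the start of the episode above 0.03 m).
It fails at once if the tray is let drop (falls faster than 4 rad/s) (velocity of joint tray below -4 rad/s).
It also fails if it takes over 72 s, if anything falls off the work surface, if the arm or the gripper's body presses on something with over 40 N, if the wrist force passes 120 N, or if a joint passes its speed limit or range.

## Robot

A 7-joint arm with a two-finger parallel gripper is mounted at the origin on the work surface. World frame = base frame: x ahead of the robot, y to its left, z up, the work surface at z = 0. Lengths are in mm, angles in rad, forces in N, time in s.
With the tool pointing down it reaches from about 375 to 925 mm from the base axis. Payload 3.1 kg.
Tool frame: the origin (TCP) lies at the very end of the fingers, on their centre line; the grasp point (between the pads) lies 19 mm behind it (ctrl.pinch_z is the distance from the TCP to the grasp point, in mm); z points along the fingers, y is the line along which they close (so a half turn about z gives the same grasp; the last joint's range is limited). The gripper opens to 85 mm and grips with 20 to 120 N. Pads are 22 mm wide; open, the fingers measure 114 mm over their backs; the gripper's body (76 mm by 85 mm) begins 54 mm behind the grasp point. The pads swing forward as they close: fully open they stand 13 mm farther back than shut.
Start: joints at [1.037, 0.383, 0.044, 1.598, -0.018, 1.161, -0.05], TCP at [274.407, -589.24, 231.269] pointing down, gripper open.
Joint ranges: [-2.61, 2.61], [-0.41, 2.15], [-1.48, 1.57], [0, 2.5], [-1.57, 4.71], [0.05, 1.97], [-2.85, 2.85]. Speed limits (rad/s): [2.79, 2.79, 3.14, 3.14, 3.14, 3.14, 3.14].

## Interface

Orientations are given as [roll, pitch, yaw] about the fixed x, y, z axes, in that order (R = Rz(yaw) Ry(pitch) Rx(roll)).
In Python, from workcell import ctrl, effector, kin, sensors, optics gives the robot as it stands. Calls block until the motion is done:
- ctrl.move_ptp(position, orientation): joint-space move of the TCP to a pose.
- ctrl.servo_line(position, ori=None, max_speed=150, max_force=None): straight line of the TCP; ori=None keeps the orientation; max_speed is the mean speed in mm/s. With max_force (N) it stops when the force on the tool has changed by that much, and returns True; else False.
- ctrl.move_j(angles): joint-space move.
- effector.command_gripper(opening, squeeze=None): finger opening in mm; squeeze is the grip in N (None keeps the last); returns when the fingers have stopped.
- ctrl.pause(seconds).
- kin.inverse_kinematics(position, orientation): joint angles nearest the present ones, or None.
- sensors.sense(): the state.
- optics.capture(name): name is "scene" or "top" or "wrist"; returns the picture (400x640x3 uint8, red, green, blue); there is no depth.
- optics.camera_params(name): a dict with "fx", "fy", "cx", "cy" (pixels), "k1" (the pictures are not rectified: a ray, as slopes to the right and down, at radius r is drawn at 1 + k1 r^2 times it, then the intrinsics apply), "rvec" (rotation vector, rad) and "tvec" (3), from world to camera coordinates, as OpenCV has them; the wrist camera has in their place "mount" (4x4, takes a point from camera to tool coordinates, whose origin is the TCP and whose axes are the flange's). Camera axes: x right, y down, z forward; pixel columns grow to the right and rows downward; lengths in mm; the calibration is good to about 2 mm. A picture is of the moment at which its call begins: read the wrist's pose just before it. camera_params takes no time and is no camera call.
A pose or a line that the arm cannot do raises ctrl.PlanningError and nothing moves.
- ctrl.close_job(): hands the job in; it is judged then, once.
The state is a dict: "clock": time; "joints": joint angles; "joint_vel": joint speeds; "effort": joint torques, N m; "ee_pos": TCP position; "tool_rot": TCP orientation; "ft_force": force on the tool from outside, world axes, zero at the start; "ft_torque": the same for the moment, N m; "width": finger opening in mm; "gripper_force": force on a finger pad.
Only numpy, scipy, OpenCV 4.12 (cv2) and the standard library are available. Lean on these libraries where they do the work, as an engineer would, in place of code of your own. Each camera call takes 0.05 s, during which the arm holds its last target. There are 200 camera calls.

## Working session

There is one attempt and no reset: what is moved stays moved. The work goes in short steps, each a Python script; the robot and the scene stay as the last script left them, time stands still between calls to the robot, and variables do not carry over. Pictures are saved under pics/ and viewed, at most 10 in all, crops included, and the job is handed in when it is done.

```bash
ls; mkdir -p pics; python3 - <<'E'
from workcell import ctrl, effector, kin, sensors, optics
import cv2
for n in ("scene","top"):
    cv2.imwrite(f"pics/{n}0.png",optics.capture(n)[:,:,::-1])
    print(n,optics.camera_params(n))
print(optics.camera_params("wrist")); print(sensors.sense())
E
```

```text
pics
scene {'fx': 362.73409145487653, 'fy': 362.73409145487653, 'cx': 313.0594414831041, 'cy': 201.50939250147516, 'k1': -0.08526456380041131, 'rvec': array([ 2.35000229,  0.73227101, -0.26746572]), 'tvec': array([-369.14306886, -197.66664531, 1312.17237309])}
top {'fx': 456.43533274323437, 'fy': 456.43533274323437, 'cx': 321.3040616907408, 'cy': 195.76823145726965, 'k1': -0.1218127566643226, 'rvec': array([ 2.12958279, -2.17888346,  0.17307796]), 'tvec': array([ -48.40830695,  498.89623868, 1496.51775152])}
{'fx': 338.40647901167733, 'fy': 338.40647901167733, 'cx': 312.5341665353616, 'cy': 196.8461455898573, 'k1': -0.055123211217809664, 'mount': array([[ 1.02883554e-03, -9.65433474e-01, -2.60647555e-01,
         6.65037981e+01],
       [ 9.99999464e-01,  9.62368179e-04,  3.82633687e-04,
        -6.47913332e-01],
       [-1.18568457e-04, -2.60647809e-01,  9.65433947e-01,
        -1.41944315e+02],
       [ 0.00000000e+00,  0.00000000e+00,  0.00000000e+00,
         1.00000000e+00]])}
{'clock': 0.1, 'joints': array([ 1.03719312,  0.3837519 ,  0.04382725,  1.59941978, -0.01790906,
        1.1611997 , -0.04988382]), 'joint_vel': array([-0.00087739, -0.00127854, -0.00223181, -0.00360765, -0.00057621,
       -0.00032906,  0.00163169]), 'effort': array([ 1.92267587e-03, -4.34728360e+01,  1.02864906e+00, -2.50456274e+01,
        1.07992371e-02,  5.46598923e-03, -1.54842223e-05]), 'ee_pos': array([ 274.03579653, -588.46674325,  230.01217257]), 'tool_rot': array([-3.13920882e+00,  1.13063746e-04,  4.35904418e-01]), 'ft_force': array([ 0.1907094 , -0.38056662, -0.25313171]), 'ft_torque': array([ 0.02689638, -0.07705663, -0.00916493]), 'gripper_force': 0.0, 'width': 85.12283596879135}
```

View pics/top0.png

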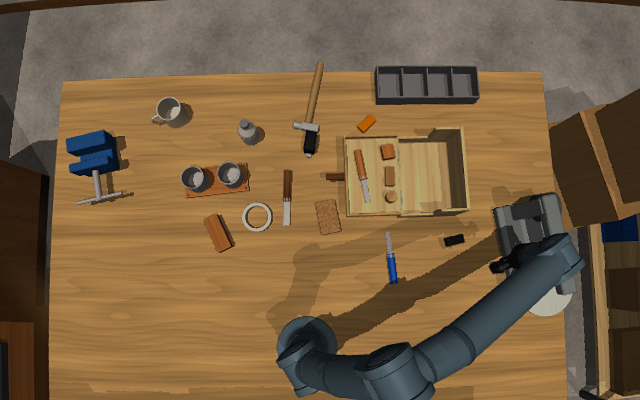

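View pics/scene0.png

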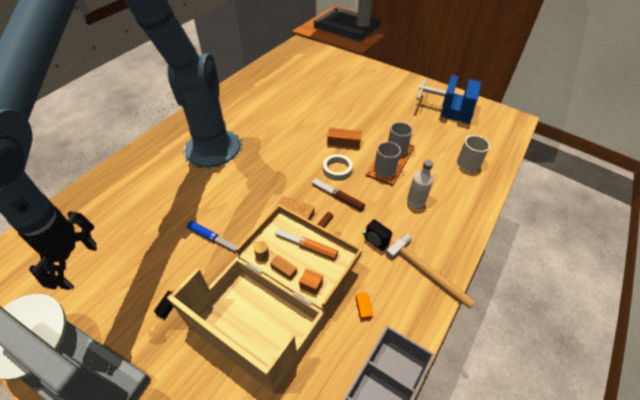

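The top view shows the cups at about (195,178) and (231,175), the file at (288,197), the orange-handled chisel at (361,175) in the tray, the tongue at (335,177), the bin at (433,172), and the blue look-alike at (392,258). The scene view agrees. I'll do a rough localization first, then refine from the wrist camera.

```bash
cat > h.py <<'E'
from workcell import ctrl, effector, kin, sensors, optics
import numpy as np, cv2
from scipy.spatial.transform import Rotation as R
def rpy(M): return R.from_matrix(M).as_euler('xyz')
def cam(name, st=None):
    """intrinsics and camera pose (rotation cam->world, centre)"""
    p=optics.camera_params(name); K=np.array([[p['fx'],0,p['cx']],[0,p['fy'],p['cy']],[0,0,1.]])
    D=np.array([p['k1'],0,0,0,0.])
    if name=='wrist':
        M=np.eye(4); M[:3,:3]=R.from_euler('xyz',st['tool_rot']).as_matrix(); M[:3,3]=st['ee_pos']
        M=M@p['mount']; return K,D,M[:3,:3],M[:3,3]
    Rm=cv2.Rodrigues(p['rvec'])[0]; return K,D,Rm.T,-Rm.T@p['tvec']
def plane(c,uv,z):
    K,D,Rc,C=c
    n=cv2.undistortPoints(np.array(uv,float).reshape(-1,1,2),K,D).reshape(-1,2)
    d=np.c_[n,np.ones(len(n))]@Rc.T
    return C+d*((z-C[2])/d[:,2])[:,None]
def project(c,P):
    K,D,Rc,C=c
    return cv2.projectPoints((np.atleast_2d(P)-C)@Rc,np.zeros(3),np.zeros(3),K,D)[0].reshape(-1,2)
def down(yaw, tilt=0):
    return R.from_euler('z',yaw)*R.from_euler('x',np.pi)
E
python3 - <<'E'
from h import *
t=cam('top'); s=cam('scene')
np.set_printoptions(precision=0,suppress=True)
def b(n,uv,uvs,z): print(n,plane(t,[uv],z)[0],plane(s,[uvs],z)[0])
b('cupL rim',(195,178),(400,128),102); b('cupR rim',(231,175),(388,150),102)
b('file butt',(289,171),(363,208),12); b('file tip',(287,224),(314,181),12)
b('chis butt',(358,150),(336,252),90); b('chis tip',(368,201),(277,235),85)
b('tongue',(335,177),(325,220),90)
b('tray far corner',(345,139),(360,248),104)
b('hinge near',(400,214),(235,262),78);b('hinge far',(399,137),(325,299),78)
b('block',(388,152),(312,280),110)
b('tape',(257,217),(338,167),20)
b('base',(305,345),(212,150),0)
E
```

```text
cupL rim [555. 350. 102.] [557. 363. 102.]
cupR rim [563. 232. 102.] [574. 239. 102.]
file butt [590.  49.  12.] [597.  55.  12.]
file tip [407.  58.  12.] [409.  63.  12.]
chis butt [ 640. -183.   90.] [ 637. -170.   90.]
chis tip [ 470. -210.   85.] [ 478. -211.   85.]
tongue [ 551. -105.   90.] [ 558. -101.   90.]
tray far corner [ 674. -141.  104.] [ 685. -133.  104.]
hinge near [ 426. -315.   78.] [ 439. -334.   78.]
hinge far [ 685. -325.   78.] [ 682. -288.   78.]
block [ 626. -279.  110.] [ 638. -278.  110.]
tape [432. 159.  20.] [443. 156.  20.]
base [3. 6. 0.] [ 11. -10.   0.]
```

```bash
python3 - <<'E'
from h import *
import pickle
out={}
for n,p in (('tray',(590,-170,300)),('mid',(570,60,300)),('cups',(600,270,300))):
    ctrl.move_ptp(p,rpy(down(0).as_matrix())); ctrl.pause(0.3)
    st=sensors.sense(); im=optics.capture('wrist'); out[n]=(st,im)
    print(n,st['clock'],st['ee_pos'],st['tool_rot'],st['joints'])
pickle.dump(out,open('w.pkl','wb'))
a=[out[k][1][:,:,::-1] for k in out]
g=np.vstack([np.hstack([a[0][:300,120:520],a[1][:300,120:520]]),np.hstack([a[2][:300,120:520],out['tray'][1][100:400,240:640,::-1]])])
cv2.imwrite('pics/m1.png',g)
E
```

```text
tray 2.3167 [ 589.79098984 -170.74662638  299.88202295] [ 3.14152279e+00  1.82029055e-04 -1.21257956e-03] [ 0.38588277  0.2760268  -0.20816755  1.59881848  0.05905685  1.27307348
 -1.40397889]
mid 3.5833 [570.3572786   58.18063522 299.86556642] [ 3.14131237e+00  1.19291742e-04 -3.06368542e-03] [ 0.12524083  0.20688933 -0.34299502  1.69064216  0.07296118  1.25675955
 -1.80743001]
cups 4.7917 [600.66079618 267.88076864 300.18469054] [ 3.14076806e+00 -4.64003085e-04 -3.10916977e-03] [-0.14359822  0.38839104 -0.44854123  1.47713591  0.17155423  1.31491619
 -2.1803679 ]
```

View pics/m1.png

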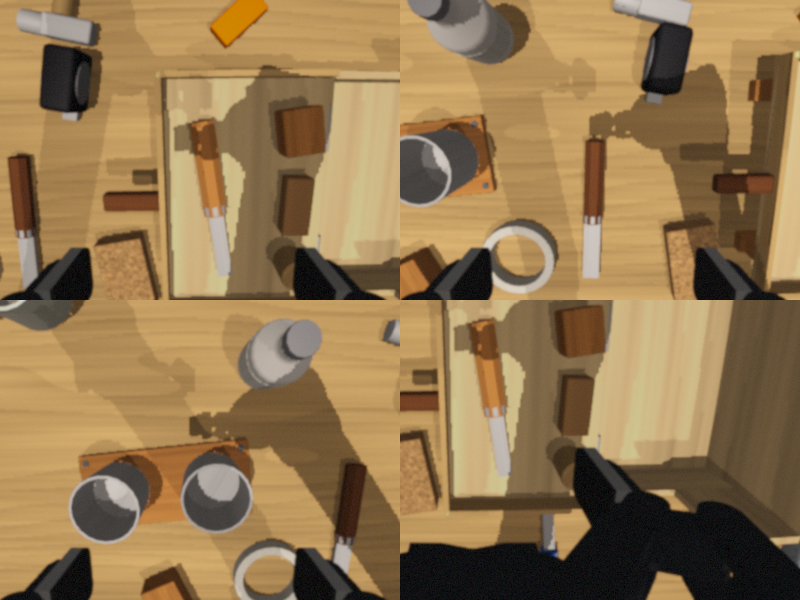

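The montage shows: chisel butt at full pixel (323,121), tip (344,274); tongue (224..278,201); file butt (315,138), tip (311,277); cup rims centred at (225,209) and (336,197). Glue is well clear beyond the right cup.

```bash
python3 - <<'E'
from h import *
import pickle
np.set_printoptions(precision=1,suppress=True)
o=pickle.load(open('w.pkl','rb'))
W={k:cam('wrist',o[k][0]) for k in o}
def pt(k,u,v,z): return plane(W[k],[(u,v)],z)[0]
cb,cj,ct=pt('tray',323.5,121,92),pt('tray',335,211,91),pt('tray',344,274,90); print('chisel',cb,cj,ct,np.linalg.norm(cb-ct),np.linalg.norm(cb-cj))
fb,fj,ft=pt('mid',315,138,14),pt('mid',313,220,13),pt('mid',311.5,277,12); print('file',fb,fj,ft,np.linalg.norm(fb-ft),np.linalg.norm(fb-fj))
print('file in tray view',pt('tray',139,155,14),pt('tray',146,235,14))
L,Rr=pt('cups',225.5,209.5,102),pt('cups',336,197.5,102); print('cups',L,Rr,np.linalg.norm(L-Rr))
print('cup R in mid', pt('mid',0+137,171,102))
print('tongue',pt('tray',224,201,95),pt('tray',278,201,95),pt('tray',251,192.5,95),pt('tray',251,210,95),'mid',pt('mid',433,183,95),pt('mid',492,182,95))
print('rim corner in/out',pt('tray',281,74,104),pt('tray',283,310,104)) 
for n,u,v,z in (('blk1',417,135,100),('blk2',415,205,100),('round',405,258,122),('cork',245,270,30),('tapem',186,78,66)): print(n,pt('tray',u,v,z))
# local colour masks for the handles
for k,x0,y0,x1,y1,z in (('tray',295,115,365,215,90.5),('mid',295,130,335,220,12.5)):
    im=o[k][1][y0:y1,x0:x1]; hsv=cv2.cvtColor(im,cv2.COLOR_RGB2HSV)
    m=((hsv[...,0]<(13 if k=='tray' else 12))&(hsv[...,1]>(150 if k=='tray' else 120))).astype(np.uint8)
    n,l,s,c=cv2.connectedComponentsWithStats(m); i=1+np.argmax(s[1:,4]); v,u=np.nonzero(l==i)
    print(k,s[i],c[i]+[x0,y0]); 
    q=plane(W[k],np.c_[u+x0,v+y0],z); w=np.linalg.svd(q[:,:2]-q[:,:2].mean(0),full_matrices=False)[2]; print(q.mean(0),w[0],np.ptp((q[:,:2])@w.T,axis=0))
E
```

```text
chisel [ 641.  -181.1   92. ] [ 545.3 -194.4   91. ] [ 468.9 -206.2   90. ] 173.95707294264122 96.66070999479935
file [597.4  55.7  14. ] [488.7  58.4  13. ] [403.4  60.6  12. ] 194.03628209278006 108.73903592561992
file in tray view [596.3  53.2  14. ] [486.3  58.3  14. ]
cups [561.5 360.4 102. ] [574.4 244.1 102. ] 117.03056645705297
cup R in mid [572.9 240.5 102. ]
tongue [557.7 -75.4  95. ] [ 557.7 -133.2   95. ] [ 567.1 -104.8   95. ] [ 547.7 -103.9   95. ] mid [557.8 -68.5  95. ] [ 558.9 -132.5   95. ]
rim corner in/out [ 685.4 -140.1  104. ] [ 430.5 -136.2  104. ]
blk1 [ 627.9 -274.9  100. ]
blk2 [ 554.7 -278.5  100. ]
round [ 504.  -265.8  122. ]
cork [442.8 -79.1  30. ]
tapem [685.6 -35.3  66. ]
tray [21 22  3  3  4] [317.2 138. ]
[ 623.8 -174.9   90.5] [-0.6  0.8] [2.9 0.8]
mid [ 10  10  19  79 963] [314.  176.7]
[547.2  57.   12.5] [-1.  0.] [103.3  22.8]
```

```bash
cat >> h.py <<'E'
CUPS={'L':np.array([561.5,361,16.]),'R':np.array([574.4,243,16.])}
HINGE=np.array([558.,-314,74]); BYAW=-0.012
def held(tip,h,lean,Lg,aoff):
    """TCP pose that puts the held tool's tip at tip, leaning by lean towards heading h"""
    hh=np.array([np.cos(h),np.sin(h),0]); Z=np.array([0,0,1.])
    x=np.sin(lean)*hh+np.cos(lean)*Z; z=np.cos(lean)*hh-np.sin(lean)*Z
    M=np.c_[x,np.cross(z,x),z]
    return np.array(tip)+x*Lg+z*aoff, rpy(M)
def cup_tip(c,h,up,back=18):
    return CUPS[c]+[-back*np.cos(h),-back*np.sin(h),up]
def tray(th,tilt,dz=0):
    """TCP pose gripping the tongue at tray angle th, gripper at tilt about the hinge axis"""
    B=R.from_euler('z',BYAW); p=HINGE+B.apply([0,215*np.cos(th)-12*np.sin(th),215*np.sin(th)+12*np.cos(th)])
    # tool y along bin x; z = down rotated by tilt about bin x
    M=(B*R.from_euler('x',tilt)*R.from_euler('z',np.pi/2)*R.from_euler('x',np.pi)).as_matrix()
    return p+M[:,2]*(19-dz), M
E
python3 - <<'E'
from h import *
np.set_printoptions(precision=2,suppress=True)
for c in 'LR':
  for lean in (.2,.35,.45):
    for h in (0,.2,.4,.6,.8):
      r=[kin.inverse_kinematics(*held(cup_tip(c,h,u),h,lean,131,9.5)) for u in (4,120)]
      print(c,lean,h,*[None if q is None else q for q in r])
for flip in (0,1):
  for th,ti in ((0,-.6),(0,-.3),(0,0),(.6,0),(.6,.3),(1.15,.0),(1.15,.3),(1.15,.5),(1.15,.8),(1.15,1.15)):
    p,M=tray(th,ti); 
    if flip: M=M@np.diag([-1,-1,1])
    print(flip,th,ti,p,kin.inverse_kinematics(p,rpy(M)))
E
```

```text
L 0.2 0 [-2.    1.24  1.12  2.24  2.01  0.38  1.2 ] [-2.1   1.05  1.35  2.26  1.97  0.28  1.48]
L 0.2 0.2 [-1.96  1.26  1.13  2.33  2.59  0.59  0.68] [-2.05  1.    1.37  2.35  2.75  0.46  0.83]
L 0.2 0.4 [-1.86  1.28  1.13  2.39  2.86  0.89  0.5 ] [-1.95  0.95  1.37  2.41  3.1   0.74  0.63]
L 0.2 0.6 [-1.86  1.84  1.33  2.41  3.02  1.19 -0.13] [-1.68  0.59  1.16  2.43  3.27  0.95  0.97]
L 0.2 0.8 [-1.68  1.8   1.33  2.38  3.02  1.53 -0.01] [-1.63  0.97  1.37  2.4   3.55  1.34  0.53]
L 0.35 0 [-1.91  1.08  1.12  2.21  2.16  0.3   1.23] [-2.03  0.88  1.35  2.21  1.84  0.2   1.78]
L 0.35 0.2 [-1.87  1.07  1.14  2.29  2.8   0.49  0.71] [-2.    0.83  1.38  2.29  2.92  0.32  0.85]
L 0.35 0.4 [-1.78  1.06  1.14  2.34  3.09  0.76  0.58] [-1.92  0.77  1.38  2.34  3.32  0.56  0.65]
L 0.35 0.6 [-1.48  0.8   0.92  2.35  3.25  0.97  0.9 ] [-1.68  0.47  1.17  2.35  3.43  0.69  0.95]
L 0.35 0.8 [-1.63  1.48  1.35  2.33  3.38  1.43  0.19] [-0.77  0.24  0.26  2.3   3.63  0.67  1.22]
L 0.45 0 [-1.85  1.    1.13  2.18  2.26  0.21  1.23] [-1.89  0.59  1.16  2.16  1.58  0.34  2.24]
L 0.45 0.2 [-1.81  0.9
[... 2737 characters left out ...]
51 -104.63   67.85] [-0.93  0.81  1.15  1.97 -0.59  0.83 -2.68]
1 0 0 [560.58 -99.02  67.  ] [-0.3   0.47  0.48  1.93 -0.3   0.8  -2.8 ]
1 0.6 0 [ 560.05 -143.34  186.3 ] [-0.23  0.31  0.48  1.84 -0.17  1.03 -2.83]
1 0.6 0.3 [ 560.12 -137.73  187.15] [ 0.43  0.36 -0.13  1.76 -0.27  1.13 -2.72]
1 1.15 0.0 [ 558.92 -237.13  256.15] [ 0.4   0.29 -0.08  1.67  0.02  1.18 -2.84]
1 1.15 0.3 [ 558.99 -231.52  256.99] [ 0.56  0.37 -0.12  1.59 -0.24  1.32 -2.63]
1 1.15 0.5 [ 559.03 -228.03  258.47] [ 0.65  0.45 -0.15  1.53 -0.38  1.43 -2.54]
1 1.15 0.8 [ 559.09 -223.51  261.91] [ 0.7   0.57 -0.11  1.46 -0.58  1.61 -2.42]
1 1.15 1.15 [ 559.13 -219.79  267.38] [ 0.76  0.73 -0.1   1.4  -0.78  1.82 -2.36]
```

```bash
python3 - <<'E'
from h import *
np.set_printoptions(precision=2,suppress=True)
ctrl.move_ptp((560,200,420),rpy(down(0).as_matrix()))
print(sensors.sense()['joints'])
ctrl.move_j([-0.4,0.1,0,2.1,3.4,0.6,1.3])
s=sensors.sense(); print(s['clock'],s['ee_pos'],R.from_euler('xyz',s['tool_rot']).as_matrix())
for c in 'LR':
  for lean in (.2,.35,.45):
    for h in (.2,.35,.5,.7):
      print(c,lean,h,*[kin.inverse_kinematics(*held(cup_tip(c,h,u),h,lean,131,9.5)) for u in (4,120)])
cv2.imwrite('pics/s2.png',optics.capture('scene')[:,:,::-1])
E
```

```text
[-0.03  0.21 -0.45  1.45  0.09  1.5  -2.06]
8.2917 [714.71 308.71 477.06] [[ 0.07  0.51  0.85]
 [-0.03 -0.85  0.52]
 [ 1.   -0.06 -0.04]]
L 0.2 0.2 [-0.77  0.62 -0.19  2.29  2.37  1.26  1.83] [-0.79  0.32 -0.17  2.31  2.25  1.05  2.01]
L 0.2 0.35 [-0.71  0.6  -0.15  2.33  2.62  1.23  1.75] [-0.72  0.29 -0.14  2.36  2.52  0.97  1.9 ]
L 0.2 0.5 [-0.61  0.59 -0.13  2.36  2.89  1.2   1.69] [-0.63  0.27 -0.11  2.38  2.83  0.91  1.75]
L 0.2 0.7 [-0.51  0.59 -0.07  2.36  3.27  1.17  1.58] [-0.51  0.27 -0.08  2.38  3.29  0.88  1.52]
L 0.35 0.2 [-0.76  0.53 -0.15  2.25  2.32  1.    1.91] [-0.79  0.27 -0.11  2.24  2.13  0.81  2.16]
L 0.35 0.35 [-0.69  0.52 -0.13  2.29  2.58  0.95  1.82] [-0.71  0.24 -0.11  2.28  2.41  0.71  2.02]
L 0.35 0.5 [-0.6   0.51 -0.12  2.31  2.86  0.91  1.73] [-0.63  0.22 -0.1   2.3   2.77  0.63  1.82]
L 0.35 0.7 [-0.52  0.51 -0.07  2.3   3.27  0.89  1.56] [-0.51  0.22 -0.08  2.3   3.31  0.6   1.48]
L 0.45 0.2 [-0.76  0.5  -0.11  2.21  2.26  0.83  1.99] [-0.81  0.25 -0.06  2.19  2.01  0.67  2.29]
L 0.45 0.35 [-0.69  0.48 -0.11  2.24  2.53  0.78  1.89] [-0.72  0.22 -0.0
[... 711 characters left out ...]
1.97]
R 0.35 0.35 [-0.52  0.47 -0.04  2.41  2.91  0.96  1.65] [-0.53  0.14 -0.02  2.4   2.82  0.65  1.76]
R 0.35 0.5 [-0.44  0.47 -0.    2.41  3.21  0.95  1.55] [-0.43  0.15 -0.01  2.4   3.24  0.63  1.51]
R 0.35 0.7 [-0.34  0.48  0.04  2.37  3.61  0.96  1.41] [-0.31  0.18  0.02  2.36  3.76  0.69  1.21]
R 0.45 0.2 [-0.59  0.43 -0.04  2.34  2.58  0.8   1.8 ] [-0.59  0.14 -0.05  2.32  2.34  0.56  2.1 ]
R 0.45 0.35 [-0.51  0.42 -0.03  2.36  2.89  0.77  1.68] [-0.52  0.13 -0.02  2.34  2.76  0.47  1.84]
R 0.45 0.5 [-0.44  0.42  0.    2.36  3.22  0.76  1.54] [-0.43  0.13 -0.01  2.34  3.26  0.45  1.49]
R 0.45 0.7 [-0.35  0.44  0.03  2.33  3.64  0.78  1.36] [-0.32  0.16 -0.    2.3   3.86  0.53  1.09]
```

View pics/s2.png

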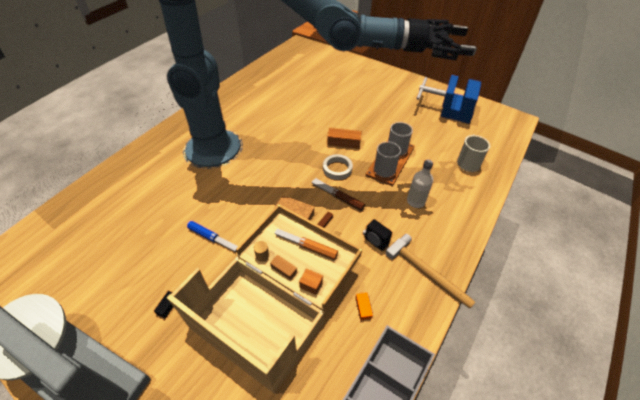

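The scene view shows the arm elbow-up on the far side, clear of everything. Cup-placement poses are reachable in this configuration. I'll grasp the file first.

```bash
cat >> h.py <<'E'
WAY=[-0.4,0.1,0,2.1,3.4,0.6,1.3]
def pick(o,d,z0,back=5,open_=50):
    """grasp a handle lying at origin o with butt direction d (xy), floor height z0"""
    o=np.array(o,float); d=np.array(d,float); d/=np.linalg.norm(d)
    g=o-back*d; ori=rpy(down(np.arctan2(d[1],d[0])).as_matrix())
    ctrl.move_ptp((g[0],g[1],z0+150),ori); effector.command_gripper(open_,60)
    ctrl.servo_line((g[0],g[1],z0+25)); hit=ctrl.servo_line((g[0],g[1],z0+3),max_speed=40,max_force=8)
    z=sensors.sense()['ee_pos'][2]; effector.command_gripper(0,60); ctrl.pause(.2)
    s=sensors.sense(); print('grasp',hit,z,s['width'],s['gripper_force'],s['ee_pos'],s['clock'])
    ctrl.servo_line((g[0],g[1],z0+200)); s=sensors.sense(); print('lifted',s['width'],s['ft_force'],s['clock'])
E
python3 - <<'E'
from h import *
np.set_printoptions(precision=1,suppress=True)
HIGH=[-0.03,0.21,-0.45,1.45,0.09,1.5,-2.06]
ctrl.move_j(HIGH)
pick((541,57),(194,-4.9),0)
s=sensors.sense(); im=optics.capture('wrist')
cv2.imwrite('pics/g1.png',im[100:,120:520,::-1])
E
```

```text
grasp False 2.822733330624574 23.541047663234867 60.289805671200156 [536.6  57.3   3.5] 15.0083
lifted 22.93287164627623 [-0.9  0.1 -1.6] 16.475
```

View pics/g1.png

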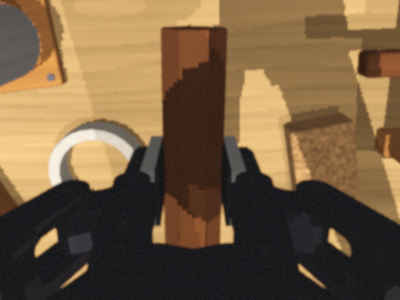

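```bash
cat >> h.py <<'E'
HIGH=[-0.03,0.21,-0.45,1.45,0.09,1.5,-2.06]
def place(c,Lg,aoff=9.3,h=.5,lean=.35,back=22):
    ax=np.array([np.sin(lean)*np.cos(h),np.sin(lean)*np.sin(h),np.cos(lean)])
    p0,ori=held(cup_tip(c,h,2,back),h,lean,Lg,aoff)
    ctrl.move_j(HIGH); ctrl.move_j(WAY)
    ctrl.move_ptp(p0+ax*135,ori); s=sensors.sense(); print('above',s['width'],s['ee_pos']-(p0+ax*135),s['clock'])
    ctrl.servo_line(p0+ax*30,max_speed=120)
    hit=ctrl.servo_line(p0-ax*4,max_speed=40,max_force=6)
    s=sensors.sense(); print('in',hit,(s['ee_pos']-p0)@ax,s['ft_force'],s['width'],s['clock']); return p0,ax,ori
def release(p0,ax,ori):
    z=R.from_euler('xyz',ori).as_matrix()[:,2]; p=sensors.sense()['ee_pos']
    effector.command_gripper(50,60); ctrl.servo_line(p-z*110,max_speed=120); print(sensors.sense()['clock'])
E
python3 - <<'E'
from h import *
import pickle
np.set_printoptions(precision=1,suppress=True)
s=sensors.sense(); c=cam('wrist',s); T=R.from_euler('xyz',s['tool_rot'])
for L in (54,59,64): print(L,project(c,s['ee_pos']+T.apply([L,0,-9.3-12.5])))
a=place('L',131); pickle.dump(a,open('a.pkl','wb'))
cv2.imwrite('pics/s3.png',cv2.resize(optics.capture('scene')[80:230,300:500,::-1],None,fx=2.5,fy=2.5))
E
```

```text
54 [[315.  141.3]]
59 [[315.1 126.9]]
64 [[315.1 112.2]]
above 23.63328376167651 [ 1.6 -0.5  2. ] 21.325
in True 0.12250506675327943 [ 0.1 -0.9  2.8] 23.62103887272849 23.1167
```

View pics/s3.png

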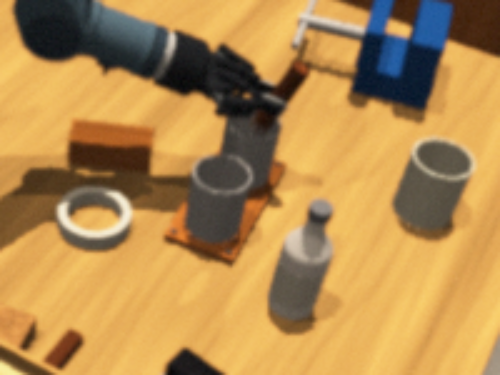

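Floor contact came at 0.1 mm from the expected point and the file is inside the left cup. Releasing it, then on to the chisel.

```bash
python3 - <<'E'
from h import *
import pickle
np.set_printoptions(precision=1,suppress=True)
release(*pickle.load(open('a.pkl','rb')))
ctrl.move_j(WAY); ctrl.move_j(HIGH)
a=optics.capture('scene')[80:230,300:500,::-1]
pick((592.1,-188.2),(172.1,25.1),78,open_=40)
b=optics.capture('wrist')[100:,120:520,::-1]
cv2.imwrite('pics/g2.png',np.hstack([cv2.resize(a,(400,300)),b]))
E
```

```text
Traceback (most recent call last):
  File "h.py", line 60, in release
    effector.command_gripper(50,60); ctrl.servo_line(p-z*110,max_speed=120); print(sensors.sense()['clock'])
                                     ~~~~~~~~~~~~~~~^^^^^^^^^^^^^^^^^^^^^^^
workcell.PlanningError: the arm cannot follow that straight line within its joint ranges
```

```bash
cat > r.py <<'E'
from h import *
def back_off():
    s=sensors.sense(); p=s['ee_pos']; z=R.from_euler('xyz',s['tool_rot']).as_matrix()[:,2]
    for d in (80,65,55,45,35):
        try: ctrl.servo_line(p-z*d,max_speed=100); break
        except ctrl.PlanningError: d=0
    print('backed',d)
    q=sensors.sense()['ee_pos']
    for u in (130,90,60,30):
        try: ctrl.servo_line(q+[0,0,u]); break
        except ctrl.PlanningError: u=0
    s=sensors.sense(); print('up',u,s['joints'],s['ft_force'],s['clock'])
E
python3 - <<'E'
from r import *
np.set_printoptions(precision=2,suppress=True)
back_off()
E
```

```text
backed 80
up 130 [-0.63 -0.01 -0.14  2.45  2.65  0.57  1.9 ] [-0.59 -0.7  -1.17] 25.5083
```

```bash
python3 - <<'E'
from h import *
np.set_printoptions(precision=1,suppress=True)
ctrl.move_j(WAY); ctrl.move_j(HIGH)
a=optics.capture('scene')[80:230,300:500,::-1]
pick((592.1,-188.2),(172.1,25.1),78,open_=40)
b=optics.capture('wrist')[100:,120:520,::-1]
cv2.imwrite('pics/g2.png',np.hstack([cv2.resize(a,(400,300)),b]))
E
```

```text
grasp False 80.83140948834655 23.36717749754125 59.23893855884671 [ 587.7 -189.    81.5] 33.425
lifted 23.625439610758303 [-0.7  0.7 -2.2] 34.8917
```

View pics/g2.png

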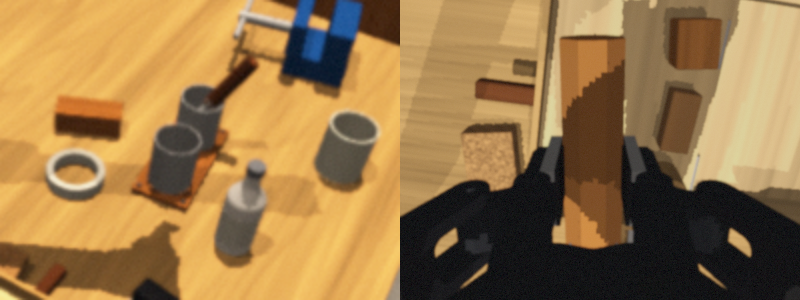

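The file stands in the left cup and the chisel is held, with its butt at row 137, which gives a tip distance of 120 mm. Next I'll put it in the right cup.

```bash
python3 - <<'E'
from r import *
np.set_printoptions(precision=1,suppress=True)
a=place('R',120)
s=sensors.sense()
d=(s['ee_pos']-a[0])@a[1]
if -4.5<d<4:
    effector.command_gripper(50,60); back_off(); ctrl.move_j(WAY)
cv2.imwrite('pics/s4.png',cv2.resize(optics.capture('scene')[80:230,300:500,::-1],None,fx=3,fy=3))
E
```

```text
above 23.729387509930987 [1.7 0.7 2.8] 40.2083
in True -0.43140531740540994 [-1.4  0.2  3.4] 23.351590412051298 42.0167
backed 35
up 130 [-0.3  0.  -0.1  2.5  3.3  0.6  1.5] [ 0.2 -0.1  0.4] 43.9083
```

View pics/s4.png

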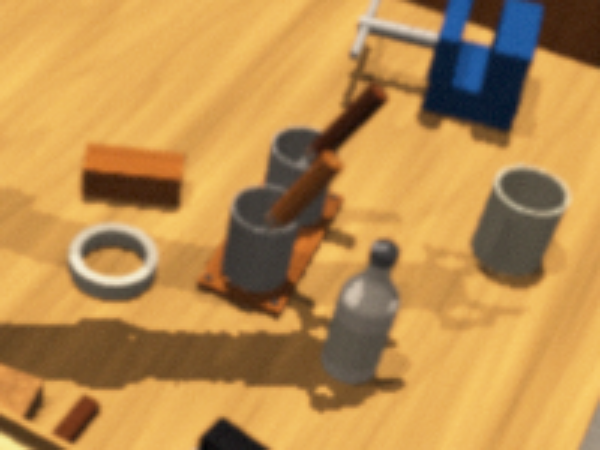

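Both tools stand in the cups. Next I'll grip the tongue and tip the tray.

```bash
python3 - <<'E'
from h import *
np.set_printoptions(precision=2,suppress=True)
T0=-0.15
ctrl.move_j(HIGH)
p,M=tray(0,T0); z=M[:,2]; o=rpy(M)
ctrl.move_ptp(p-z*110,o); effector.command_gripper(50,50)
ctrl.servo_line(p-z*30); print(ctrl.servo_line(p,max_speed=60,max_force=10))
effector.command_gripper(0,50); s=sensors.sense(); print('grip',s['width'],s['gripper_force'],s['ft_force'],s['clock'])
ths=np.linspace(0,1.2,9)[1:]
for th in ths:
    p,M=tray(th,th+T0); ctrl.servo_line(p,rpy(M),max_speed=110)
    s=sensors.sense(); print(th,s['ft_force'],s['width'],s['ee_pos']-p,s['clock'])
ctrl.pause(.6)
cv2.imwrite('pics/s5.png',optics.capture('scene')[100:400,100:500,::-1])
print(sensors.sense()['clock'])
E
```

```text
False
grip 19.080485183103203 48.3406788110733 [-9.47  1.61  8.83] 51.3333
0.15 [-6.31  0.98 -0.55] 19.058566691875235 [-5.28  0.41 -1.59] 51.775
0.3 [-6.56  0.83 -1.48] 19.344800190110917 [-5.09  0.91 -1.69] 52.2167
0.44999999999999996 [-5.37  1.54 -1.25] 19.369058007296744 [-4.82  1.27 -1.49] 52.6583
0.6 [-5.63  1.72  0.15] 19.37120168589096 [-4.35  1.66 -1.1 ] 53.1
0.75 [-5.54  2.72  0.96] 19.109730809755657 [-3.86  1.78 -0.59] 53.5417
0.8999999999999999 [-5.46  2.19  1.59] 19.3840602958647 [-3.23  1.76  0.08] 53.9833
1.05 [-4.45  2.41  1.91] 19.112902894780035 [-2.55  1.54  0.7 ] 54.425
1.2 [-4.77  2.35  3.99] 19.176634481249085 [-1.82  1.22  1.23] 54.8667
55.5167
```

View pics/s5.png

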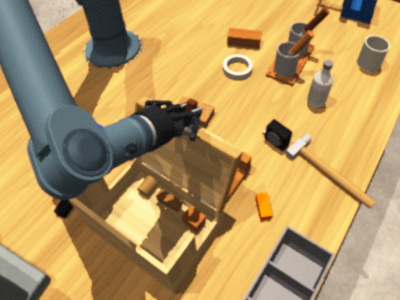

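The tray is up at about 1.2 rad, and the offcuts (dowel, batten, block) are in the bin below the hinge. Now I'll lower it.

```bash
python3 - <<'E'
from h import *
np.set_printoptions(precision=2,suppress=True)
T0=-0.15
for th in list(np.linspace(1.2,0,9)[1:-1])+[0.05]:
    p,M=tray(th,th+T0); ctrl.servo_line(p,rpy(M),max_speed=110)
p,M=tray(-0.008,T0); h=ctrl.servo_line(p,rpy(M),max_speed=30,max_force=15)
s=sensors.sense(); print(h,s['ft_force'],s['ee_pos']-p,s['clock'])
effector.command_gripper(45,50); ctrl.servo_line(p-M[:,2]*130,max_speed=200)
ctrl.pause(.1); s=sensors.sense(); print(s['ft_force'],s['clock'])
a=optics.capture('top')[100:250,170:480,::-1]; b=optics.capture('scene')[100:350,180:520,::-1]
cv2.imwrite('pics/e.png',np.vstack([cv2.resize(a,(620,300)),cv2.resize(b,(620,300))]))
E
```

```text
True [-0.77 -0.15  4.95] [-5.44  0.26  1.38] 59.3083
[0.05 0.44 0.35] 60.575
```

View pics/e.png

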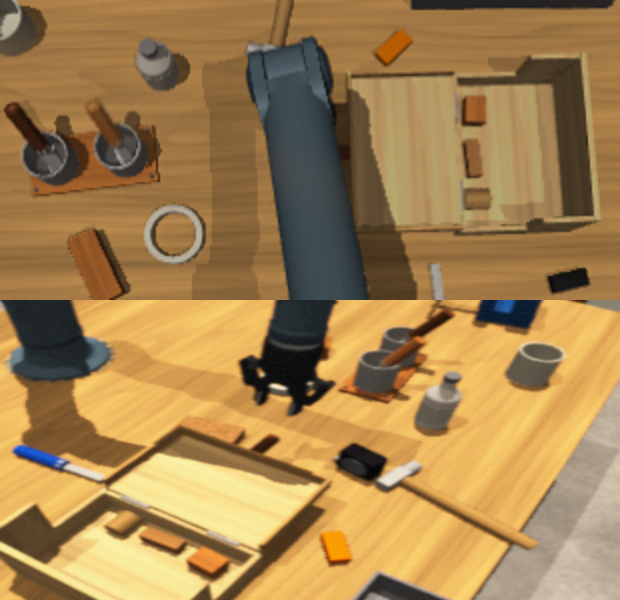

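Everything is in its final place: the tools are in the cups, the three offcuts are in the bin, the tray is level and empty, and the gripper is clear.

```bash
python3 -c "
from h import *
print(ctrl.close_job())"
```

```text
the job is handed in; nothing more can be done
None
```

I handed the job in at about 61 s. The last pictures show the file standing in the left cup, the chisel in the right, all three offcuts in the bin, the tray lowered to level and the bystanders in view where they were; no verdict came back.

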